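# Fetch the shade ring from behind the lanterns

### The arm

A 7-joint arm with a two-finger parallel gripper is mounted at the origin on the work surface. World frame = base frame: x ahead of the robot, y to its left, z up, the work surface at z = 0. Lengths are in m, angles in rad, forces in N, time in s.
With the tool pointing down it reaches from about 0.4 to 0.75 m from the base axis. Payload 19.5 kg.
Tool frame: the origin (TCP) lies on the centre line of the jaws, within the pads' length; the fingertips stand 22 mm ahead of it and the grasp point (between the pads) lies 3 mm ahead of it (manip.tip_extent is the z of the fingertips in the tool frame, in m); z points along the fingers, y is the line along which they close (so a half turn about z gives the same grasp; the last joint's range is limited). The gripper opens to 85 mm and grips with 20 to 120 N. Pads are 22 mm wide; open, the fingers measure 114 mm over their backs; the gripper's body (76 mm by 85 mm) begins 54 mm behind the grasp point. The pads swing forward as they close: fully open they stand 13 mm farther back than shut.
Start: joints at [1.165, 0.707, -0.028, 1.485, 0.022, 0.951, -0.075], TCP at [0.205, -0.537, 0.253] pointing down, gripper open.
Joint ranges: [-2.71, 2.71], [-0.32, 2.16], [-1.57, 1.52], [0, 2.45], [-1.46, 4.6], [0, 2.02], [-2.83, 2.83]. Speed limits (rad/s): [1.89, 1.89, 2.57, 2.57, 3.01, 3.01, 3.01].

### API

Orientations are given as a unit quaternion [x, y, z, w].
In Python, from rig import manip, jaws, eyes, job, models gives the robot as it stands. Calls block until the motion is done:
- manip.reach(position, orientation): joint-space move of the TCP to a pose.
- manip.servo_line(position, rot=None, vel=0.15, until_force=None): straight line of the TCP; rot=None keeps the orientation; vel is the mean speed in m/s. With until_force (N) it stops when the force on the tool has changed by that much, and returns True; else False.
- manip.movej(angles): joint-space move.
- jaws.gripper_to(opening): finger opening in m; the grip force is fixed at half the most; returns when the fingers have stopped.
- manip.pause(seconds).
- manip.ik(position, orientation): joint angles nearest the present ones, or None.
- manip.observe(): the state.
- eyes.capture(name): name is "scene" or "top" or "wrist"; returns the picture (400x640x3 uint8, blue, green, red); there is no depth.
- eyes.camera_params(name): a dict with "intrinsics" (3x3 intrinsics, pixels), "xyz" and "attitude" of the camera in the world. Camera axes: x right, y down, z forward; pixel columns grow to the right and rows downward; lengths in m; the calibration is good to about 2 mm. A picture is of the moment at which its call begins: read the wrist's pose just before it. camera_params takes no time and is no camera call; for the wrist camera it gives the pose at the moment of the call.
A pose or a line that the arm cannot do raises manip.IKError and nothing moves.
- job.finish_job(): hands the job in; it is judged then, once.
Trained networks look in the newest picture that a camera, given by its name, has taken for a name from the list of things; names that differ only in an ending like _2 or _b are one class to them, and where a whole thing is asked for, a point or a joint stands for the part that bears it (a point fixed in the world has none). Each returns a list of dicts, best first, with "p" (0 to 1); they miss things now and then, are a little off and sometimes report something else, mostly with a low value. They report only what shows in the picture. A call takes as long as a camera call. They do not tell look-alikes from the thing itself.
- models.find_in(camera, target): "box" ([left, top, right, bottom] in pixels, round what is visible of it).
- models.outline_of(camera, target): "mask" (400x640 bool, what is visible of it) and "box" ([left, top, right, bottom] in pixels, round what is visible of it).
The state is a dict: "clock": time; "qpos": joint angles; "joint_vel": joint speeds; "joint_efforts": joint torques, N m; "tool_pos": TCP position; "orientation": TCP orientation; "contact_force": force on the tool from outside, world axes, zero at the start; "ft_torque": the same for the moment, N m; "grip_width": finger opening in m; "grip_force": force on a finger pad.
Only numpy, scipy, OpenCV 4.12 (cv2) and the standard library are available. Lean on these libraries where they do the work, as an engineer would, in place of code of your own. Each camera call takes 0.05 s, during which the arm holds its last target. There are 200 camera calls.

### The job

The hammered brass shade ring stands on the teak display board behind the two table lanterns: stand both lanterns aside on the round brass tray, then fetch the ring and lower it over the ceramic socket of the lamp test block until it lies flat on the brass. After that put each lantern back upright on the very spot it came from. Set everything down gently without dropping or tipping it, and leave the tea-light glass and the copper tea-light cup on the board alone.

Things in the scene. Friction and masses are not known exactly. Their poses are not given: they have to be found in the camera images.
- lantern_green: loose table lantern of bright brass with six green glass sides, 138 mm tall, 0.26 kg. Origin: centre of its underside, z up. Round foot and eaves 66 mm across (eaves 82 to 89 mm up), roof sloping to 100 mm up, then a round upright crown 30 mm across from 100 to 124 mm up: grip it there from above, at any yaw; a small bead on top.
- lantern_amber: loose table lantern of dark bronze with eight amber (orange) glass sides, of the same size, mass and build as the green one: 138 mm tall, foot and eaves 66 mm across, grip its round upright crown, 30 mm across, 100 to 124 mm up. Origin: centre of its underside, z up.
- shade_ring: loose hammered brass ring, open at both ends: 64 mm outside, 54 inside, 28 tall, 0.14 kg. Origin: centre of its lower edge, z along its axis. Grip it from above across its outside. It stands behind (+x of) the lanterns, some 7 mm from each, so they bar the gripper; with them gone there is room for fingers on its left and right (board's y).
- board: fixed teak display board, 190 (x) by 270 mm (y), top 14 mm above the counter; low brass rail along its back (+x) edge, 87 mm from the middle, and the back part of its sides, up to 42 mm above the counter. Origin: centre of the underside, x to the back, z up. Lanterns start about 50 mm left and right of the middle, the ring at about x = 35 mm.
- tray: fixed round hammered brass tray, empty, 230 mm across; flat floor 3 mm above the counter out to 109 mm from the middle, then a rim 8 mm high. Origin: centre of the underside, z up. The side area for both lanterns.
- test_block: fixed lamp test block: brass, 88 by 88 mm, flat top 24 mm above the counter; on its middle a white ceramic bayonet socket 34 mm across to 48 mm up, tapering to a brass shell 27 mm across that ends 62 mm up; two binding posts out of its far (+x) side, below the top. Origin: centre of the underside, on the socket's axis, z up. The ring has 10 mm to spare all round.
- tea_glass: bystander: loose blue tea-light glass, 38 mm across, 30 mm tall, on the board beside the ring. Origin: centre of its underside. Not to be disturbed.
- tea_cup: bystander: loose copper tea-light cup with a white light in it, 40 mm across, 20 mm tall, on the board on the other side of the ring. Origin: centre of its underside. Not to be disturbed.
There are look-alikes about, which are no part of the job. What is shaped like the test_block but blue is not meant. What is shaped like the lantern_amber but pink is not meant.

How it is judged:
On the way, in this order (a step that is already met when the one before it is completed fails the run):
1. both lanterns stand upright on the round tray, released, the ring still in its place on the board (horizontal distance between each of lantern_green, lantern_amber and tray below 0.085 m and z of each of lantern_green, lantern_amber in the frame of tray below 0.008 m and angle between each of lantern_green, lantern_amber's own z axis and vertical below 0.1 rad and linear speed of each of lantern_green, lantern_amber below 0.02 m/s and contact force between the fingers and lantern_green below 0.1 N and contact force between the fingers and lantern_amber below 0.1 N and distance of shade_ring from where it was at the start of the episode below 0.04 m), for 0.2 s.
2. the ring lies flat on the test block around the socket, released, the lanterns still standing on the tray (horizontal distance between shade_ring and test_block below 0.0125 m and z of shade_ring in the frame of test_block below 0.028 m and angle between each of shade_ring, lantern_green, lantern_amber's own z axis and vertical below 0.1 rad and linear speed of each of shade_ring, lantern_green, lantern_amber below 0.02 m/s and contact force between the fingers and shade_ring below 0.1 N and horizontal distance between each of lantern_green, lantern_amber and tray below 0.085 m and z of each of lantern_green, lantern_amber in the frame of tray below 0.008 m and contact force between the fingers and lantern_green below 0.1 N and contact force between the fingers and lantern_amber below 0.1 N), for 0.2 s.
At the end, for the whole second after the job is handed in: The ring lies flat (within 4 mm of the block's top, tilt under 0.1 rad) around the socket; each lantern stands upright within 15 mm of where it stood at the start; all three are released and at rest; the tea-light glass and cup are within 25 mm of their places (horizontal distance between shade_ring and test_block below 0.0125 m and z of shade_ring in the frame of test_block below 0.028 m and angle between each of shade_ring, lantern_green, lantern_amber's own z axis and vertical below 0.1 rad and linear speed of each of shade_ring, lantern_green, lantern_amber below 0.02 m/s and contact force between the fingers and shade_ring below 0.1 N and distance of each of lantern_green, lantern_amber from where it was at the start of the episode below 0.015 m and contact force between the fingers and lantern_green below 0.1 N and contact force between the fingers and lantern_amber below 0.1 N and distance of each of tea_glass, tea_cup from where it was at the start of the episode below 0.025 m); the robot touches nothing.
It fails at once if a lantern is tipped (more than about 30 degrees) (angle between any of lantern_green, lantern_amber's own z axis and vertical above 0.52 rad).
It fails at once if a lantern or the ring is dropped (falls free at over 0.7 m/s, a fall of about 25 mm) ((contact force between the fingers and lantern_green below 0.05 N and linear speed of lantern_green above 0.7 m/s) or (contact force between the fingers and lantern_amber below 0.05 N and linear speed of lantern_amber above 0.7 m/s) or (contact force between the fingers and shade_ring below 0.05 N and linear speed of shade_ring above 0.7 m/s)).
It fails at once if the tea-light glass or cup is shifted more than 25 mm (distance of any of tea_glass, tea_cup from where it was at the start of the episode above 0.025 m).
It also fails if it takes over 141 s, if anything falls off the work surface, if the arm or the gripper's body presses on something with over 40 N, if the wrist force passes 120 N, or if a joint passes its speed limit or range.

## Working session

There is one attempt and no reset: what is moved stays moved. The work goes in short steps, each a Python script; the robot and the scene stay as the last script left them, time stands still between calls to the robot, and variables do not carry over. Pictures are saved under pics/ and viewed, at most 14 in all, crops included, and the job is handed in when it is done.

```bash
mkdir -p pics; ls; python3 - <<'E'
from rig import manip, jaws, eyes, job, models
import cv2, numpy as np
for c in ("scene","top"):
    im=eyes.capture(c); cv2.imwrite(f"pics/{c}0.png",im)
    p=eyes.camera_params(c); print(c,p["intrinsics"],p["xyz"],p["attitude"])
    for t in ("lantern_green","lantern_amber","shade_ring","board","tray","test_block","tea_glass","tea_cup"):
        print(t,[(np.round(d["box"]).tolist(),round(d["p"],2)) for d in models.find_in(c,t)][:4])
print(manip.observe(), manip.tip_extent)
E
```

```text
pics
scene [[410.77481983   0.         320.42447324]
 [  0.         410.77481983 205.14930319]
 [  0.           0.           1.        ]] [1.22518407 0.41665989 0.66506141] [ 0.43533439  0.78605543 -0.38333739 -0.21366626]
lantern_green [([277.0, 168.0, 309.0, 223.0], 0.83)]
lantern_amber [([313.0, 182.0, 340.0, 236.0], 0.98), ([284.0, 244.0, 318.0, 306.0], 0.82), ([358.0, 159.0, 384.0, 209.0], 0.79)]
shade_ring [([282.0, 217.0, 308.0, 245.0], 0.92)]
board []
tray [([212.0, 146.0, 290.0, 190.0], 0.65), ([275.0, 168.0, 307.0, 224.0], 0.24)]
test_block [([372.0, 252.0, 418.0, 297.0], 0.91), ([425.0, 223.0, 466.0, 261.0], 0.87), ([459.0, 193.0, 501.0, 228.0], 0.66)]
tea_glass [([252.0, 207.0, 267.0, 224.0], 0.7), ([282.0, 217.0, 305.0, 242.0], 0.42)]
tea_cup [([320.0, 240.0, 335.0, 255.0], 0.55)]
top [[478.38084305   0.         317.91908247]
 [  0.         478.38084305 195.66030685]
 [  0.           0.           1.        ]] [ 0.41102046 -0.0272412   1.24948842] [ 0.71093577 -0.70139977  0.02502508 -0.04452463]
lantern_green [([331.0, 159.0, 358.0, 190.0], 0.93)]
lantern_amber [([278.0,
[... 576 characters left out ...]
532772,  0.70649797, -0.0275972 ,  1.48459761,  0.02199188,
        0.95091529, -0.0754791 ]), 'joint_vel': array([-0.00132593, -0.00197383,  0.00122163, -0.00175881, -0.00079837,
       -0.00200714,  0.00032064]), 'joint_efforts': array([ 1.75143878e-04, -8.83000946e+01,  1.23440143e+00, -2.36379361e+01,
        1.70973293e-02,  1.69682768e-03,  9.57442876e-05]), 'tool_pos': array([ 0.20457745, -0.53734707,  0.25326974]), 'orientation': array([ 9.83505138e-01,  1.80880184e-01, -7.07405558e-06, -5.78999496e-05]), 'contact_force': array([1.229829  , 0.41255985, 0.03223633]), 'ft_torque': array([-0.04927627, -0.01234529,  0.03242211]), 'grip_force': 0.0, 'grip_width': 0.0854107513828558} 0.022
```

```bash
python3 - <<'E'
import cv2
a=cv2.imread("pics/top0.png")[70:320,150:500]; cv2.imwrite("pics/top0c.png",cv2.resize(a,None,fx=2.28,fy=2.28,interpolation=cv2.INTER_CUBIC))
a=cv2.imread("pics/scene0.png")[130:320,200:520]; cv2.imwrite("pics/scene0c.png",cv2.resize(a,None,fx=2.5,fy=2.5,interpolation=cv2.INTER_CUBIC))
E
```

```text
(no output)
```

View pics/top0c.png

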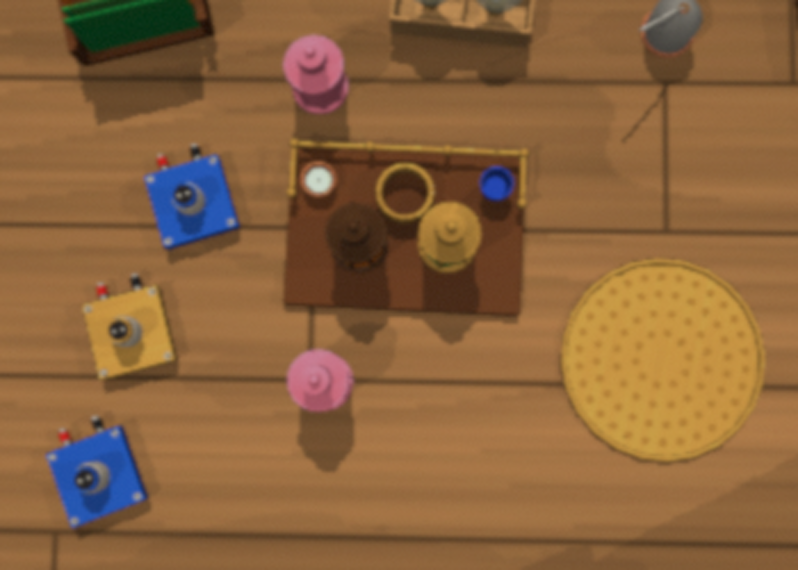

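View pics/scene0c.png

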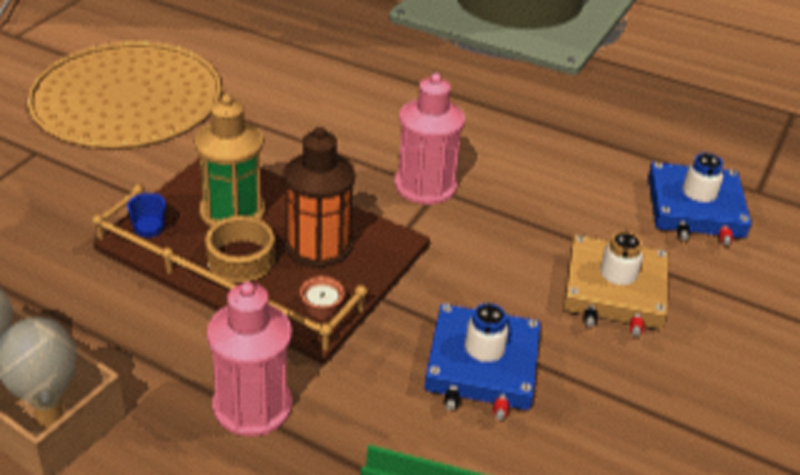

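The top view shows green (crop 451,226), amber (355,230), ring (405,192), the brass block between two blue ones (128,333) and the tray on the right (663,360). The scene view agrees with this. Next I'll localise roughly from the top camera and look closer with the wrist camera.

```bash
cat > h.py <<'E'
from rig import manip, jaws, eyes, job, models
import numpy as np, cv2
from scipy.spatial.transform import Rotation as R
def ray(P,uv):
    d=np.linalg.inv(P["intrinsics"])@np.array([uv[0],uv[1],1.]); return R.from_quat(P["attitude"]).apply(d)
def at_z(P,uv,z):
    d=ray(P,uv); c=np.array(P["xyz"]); return (c+d*(z-c[2])/d[2])
def proj(P,X):
    p=R.from_quat(P["attitude"]).inv().apply(np.atleast_2d(X)-P["xyz"]); q=p@np.array(P["intrinsics"]).T; return q[:,:2]/q[:,2:]
def down(yaw):  # tool z down, tool y at angle yaw+90deg... tool x along (cos yaw, sin yaw)
    return (R.from_euler("z",yaw)*R.from_euler("x",np.pi)).as_quat()
E
python3 - <<'E'
from h import *
P=eyes.camera_params("top")
f=lambda u,v:(150+u/2.28,70+v/2.28)
for n,u,v,z in [("green",451,226,.152),("amber",354,228,.152),("ring",405,192,.042),("tray",663,360,.008),("blk",128,333,.024),("bl",286,303,.014),("br",520,313,.014),("glass",497,184,.044),("cup",318,180,.034)]:
    print(n,at_z(P,f(u,v),z).round(3))
c=at_z(P,f(405,215),.05)
manip.servo_line([c[0]-.03,c[1],.36],rot=down(0),vel=.25) if 0 else manip.reach([c[0]-.05,c[1],.36],down(0))
o=manip.observe(); print(o["clock"],o["tool_pos"],o["qpos"].round(2))
P=eyes.camera_params("wrist"); im=eyes.capture("wrist"); cv2.imwrite("pics/w1.png",im); print(P)
E
```

```text
green [ 0.582 -0.064  0.152]
amber [0.579 0.034 0.152]
ring [ 0.637 -0.016  0.042]
tray [ 0.454 -0.31   0.008]
blk [0.475 0.295 0.024]
bl [0.513 0.118 0.014]
br [ 0.505 -0.148  0.014]
glass [ 0.647 -0.119  0.044]
cup [0.651 0.083 0.034]
3.1833 [ 0.55938581 -0.01755572  0.35990479] [-0.08  0.59  0.12  1.34 -0.07  1.21 -1.54]
{'intrinsics': array([[277.90590639,   0.        , 319.01385968],
       [  0.        , 277.90590639, 198.06385945],
       [  0.        ,   0.        ,   1.        ]]), 'xyz': array([ 0.63030042, -0.01803185,  0.48094734]), 'attitude': array([-0.69920574,  0.7005841 ,  0.10035967, -0.10109988])}
```

View pics/w1.png

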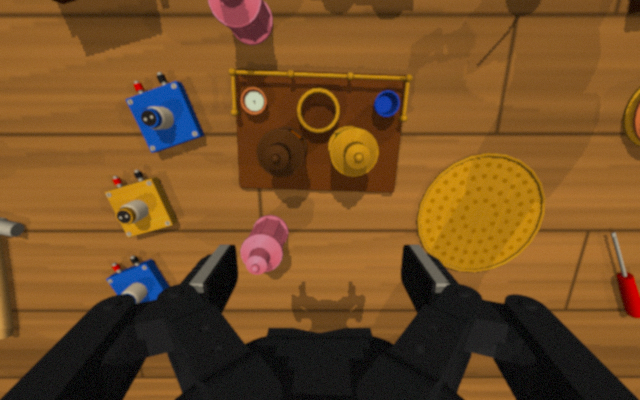

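The wrist view shows amber (281,155), green (354,152), the ring (318,110), the brass block (140,205) and the tray (480,212), with nothing blocked by the fingers. I'll fit simple silhouette models to the network masks here and from one closer pose.

```bash
cat >> h.py <<'E'
from scipy.optimize import minimize
LAN=[(0,.033),(.006,.033),(.082,.030),(.082,.033),(.089,.033),(.1,.015),(.124,.015),(.126,.005),(.138,.003)]
RING=[(0,.032),(.028,.032)]; TRAY=[(0,.115),(.008,.115)]; GLASS=[(0,.017),(.03,.019)]; CUP=[(0,.017),(.02,.02)]
SOCK=[(.0241,.017),(.048,.017),(.062,.0135)]
t=np.linspace(0,2*np.pi,40,endpoint=False); C=np.c_[np.cos(t),np.sin(t)]
S=8
def sil(P,prof,x,y,z0,sq=None):
    m=np.zeros((400*2,640*2),np.uint8)
    cs=[proj(P,np.c_[C*r+[x,y],np.full(len(C),z0+h)]) for h,r in prof]
    hs=[np.vstack(cs[i:i+2]) for i in range(len(cs)-1)]
    if sq is not None:
        b=np.array([[i*.044,j*.044] for i in(-1,1) for j in(-1,1)])@np.array([[np.cos(sq),np.sin(sq)],[-np.sin(sq),np.cos(sq)]])+[x,y]
        hs.append(np.vstack([proj(P,np.c_[b,np.full(4,z)]) for z in (0,.024)]))
    for h in hs:
        cv2.fillConvexPoly(m,np.round(cv2.convexHull(((h+.5)*2-.5).astype(np.float32))*16).astype(np.int32),255,shift=4)
    return m.astype(float)/255
def fit(P,mask,prof,x,y,z0,sq=None):
    M=cv2.resize(mask.astype(np.float32),None,fx=2,fy=2,interpolation=cv2.INTER_LINEAR); M=cv2.GaussianBlur(M,(0,0),1.5)
    def c(v):
        s=cv2.GaussianBlur(sil(P,prof,v[0]*.01,v[1]*.01,z0,None if sq is None else v[2]),(0,0),1.5)
        return 1-np.minimum(s,M).sum()/np.maximum(s,M).sum()
    v0=[x*100,y*100]+([] if sq is None else [sq])
    sim=np.array([v0]+[np.array(v0)+np.eye(len(v0))[i]*(.6 if i<2 else .15) for i in range(len(v0))])
    r=minimize(c,v0,method="Nelder-Mead",options=dict(initial_simplex=sim,xatol=.005,fatol=1e-4))
    return np.r_[r.x[:2]/100,r.x[2:]],1-r.fun
THINGS={"lantern_green":(LAN,.582,-.064,.014,None),"lantern_amber":(LAN,.579,.034,.014,None),"shade_ring":(RING,.637,-.016,.014,None),
 "tray":(TRAY,.454,-.31,0,None),"test_block":(SOCK,.475,.295,0,.2),"tea_glass":(GLASS,.647,-.119,.014,None),"tea_cup":(CUP,.651,.083,.014,None)}
def measure(cam,names,P=None,cap=True,guess={}):
    if cap: P=eyes.camera_params(cam); eyes.capture(cam)
    out={}
    for n in names:
        prof,x,y,z0,sq=THINGS[n]
        if n in guess: x,y,z0=guess[n]
        pc=proj(P,[x,y,z0+prof[-1][0]/2])[0]
        L=models.outline_of(cam,n)
        L=[d for d in L if np.hypot((d["box"][0]+d["box"][2])/2-pc[0],(d["box"][1]+d["box"][3])/2-pc[1])<25]
        if not L: print(cam,n,"none"); continue
        m=np.asarray(L[0]["mask"])
        if n in("shade_ring","tray"): # fill hole
            k,_=cv2.findContours(m.astype(np.uint8),cv2.RETR_EXTERNAL,cv2.CHAIN_APPROX_NONE); mm=np.zeros(m.shape,np.uint8); cv2.drawContours(mm,k,-1,1,-1); m=mm>0
        v,q=fit(P,m,prof,x,y,z0,sq); out[n]=v; print(cam,n,v.round(4),"iou %.3f p %.2f"%(q,L[0]["p"]))
    return out
E
python3 - <<'E'
from h import *
N=list(THINGS)
measure("top",N); measure("wrist",N)
manip.servo_line([.50,-.015,.29],vel=.2)
measure("wrist",["lantern_green","lantern_amber","shade_ring"])
cv2.imwrite("pics/w2.png",eyes.capture("wrist")); print(manip.observe()["clock"])
E
```

```text
top lantern_green none
top lantern_amber none
top shade_ring none
top tray [ 0.4563 -0.3085] iou 0.982 p 0.58
top test_block [0.4776 0.2984 0.2539] iou 0.913 p 0.61
top tea_glass none
top tea_cup none
wrist lantern_green [ 0.5824 -0.0664] iou 0.965 p 0.83
wrist lantern_amber [0.5832 0.0339] iou 0.946 p 0.69
wrist shade_ring [ 0.6375 -0.0167] iou 0.954 p 0.91
wrist tray [ 0.4549 -0.3129] iou 0.973 p 0.85
wrist test_block [0.4773 0.2936 0.2757] iou 0.880 p 0.81
wrist tea_glass [ 0.6479 -0.1205] iou 0.873 p 0.66
wrist tea_cup [0.6527 0.0802] iou 0.900 p 0.83
wrist lantern_green [ 0.5827 -0.0661] iou 0.967 p 0.69
wrist lantern_amber [0.5817 0.0336] iou 0.942 p 0.86
wrist shade_ring [ 0.6382 -0.0173] iou 0.975 p 0.78
4.8917
```

View pics/w2.png

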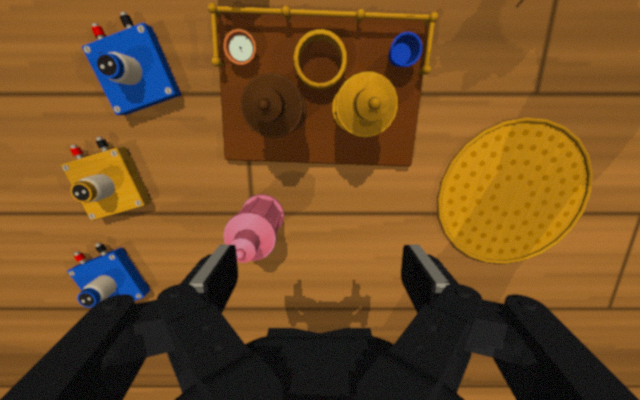

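The measurements agree across views: the lanterns are 100 mm apart and the ring sits 55 mm behind their line. Moving green first.

```bash
cat >> h.py <<'E'
Z=np.array
def grab(xy,z,yaw=0,pre=.05,close=.0,zup=.29):
    jaws.gripper_to(pre)
    manip.reach([*xy,zup],down(yaw)) if np.hypot(*(manip.observe()["tool_pos"][:2]-xy))>.0 else None
    manip.servo_line([*xy,z+.03],vel=.15)
    hit=manip.servo_line([*xy,z],vel=.05,until_force=8)
    jaws.gripper_to(close); o=manip.observe()
    print("grab hit",hit,"tcp",o["tool_pos"].round(4),"w %.4f f %.1f"%(o["grip_width"],o["grip_force"]))
    manip.servo_line([*xy,z+.03],vel=.06); manip.servo_line([*xy,zup],vel=.15)
    o=manip.observe(); print("lifted w %.4f f %.1f"%(o["grip_width"],o["grip_force"]),o["contact_force"].round(1),"t %.1f"%o["clock"])
def put(xy,z,op=.05,zup=.29,yaw=0):
    p=manip.observe()["tool_pos"]
    manip.servo_line([*xy,p[2]],rot=down(yaw),vel=.2)
    manip.servo_line([*xy,z+.012],vel=.12)
    hit=manip.servo_line([*xy,z-.004],vel=.02,until_force=4)
    o=manip.observe(); print("put hit",hit,o["tool_pos"].round(4),o["contact_force"].round(1))
    manip.pause(.2); jaws.gripper_to(op); manip.pause(.2)
    manip.servo_line([*o["tool_pos"][:2],o["tool_pos"][2]+.05],vel=.08); manip.servo_line([*xy,zup],vel=.2)
    print("w %.4f t %.1f"%(manip.observe()["grip_width"],manip.observe()["clock"]))
G=(.5825,-.0663); A=(.582,.0337); RG=(.638,-.017); TG=(.411,-.311); TA=(.500,-.311); ZL=.138
E
python3 - <<'E'
from h import *
manip.servo_line([*G,.29],vel=.2)
grab(G,ZL)
cv2.imwrite("pics/w3.png",eyes.capture("wrist"))
E
```

```text
grab hit False tcp [ 0.5828 -0.0661  0.1385] w 0.0281 f 58.9
lifted w 0.0280 f 59.3 [-0.  -0.1 -2.6] t 9.9
```

View pics/w3.png

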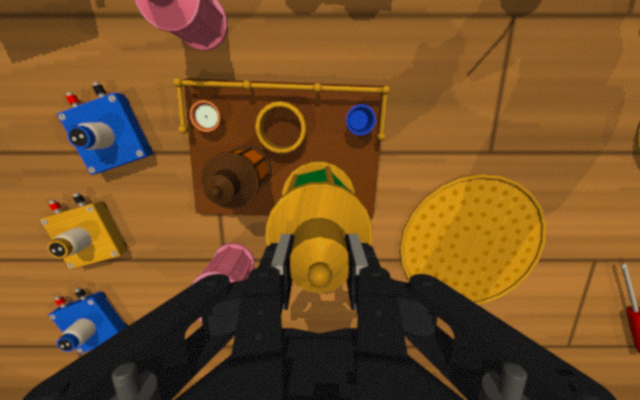

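Green is held upright, centred between the fingers (bead at 320,272). Placing it, then fetching amber.

```bash
python3 - <<'E'
from h import *
put(TG,ZL-.011)
grab(A,ZL)
put(TA,ZL-.011)
manip.servo_line([.36,-.311,.33],vel=.25)
gs={"lantern_green":(*TG,.003),"lantern_amber":(*TA,.003)}
measure("wrist",list(gs),guess=gs)
cv2.imwrite("pics/w4.png",eyes.capture("wrist"))
E
```

```text
put hit True [ 0.4111 -0.3108  0.1274] [-0.5  1.6  9. ]
w 0.0504 t 15.8
grab hit False tcp [0.5823 0.0339 0.1385] w 0.0278 f 58.9
lifted w 0.0281 f 59.2 [ 0.2  0.  -3.1] t 21.1
put hit True [ 0.5001 -0.3108  0.1274] [-1.   2.7  8.4]
w 0.0501 t 27.3
wrist lantern_green [ 0.4114 -0.3109] iou 0.949 p 0.78
wrist lantern_amber [ 0.4992 -0.311 ] iou 0.961 p 0.86
```

View pics/w4.png

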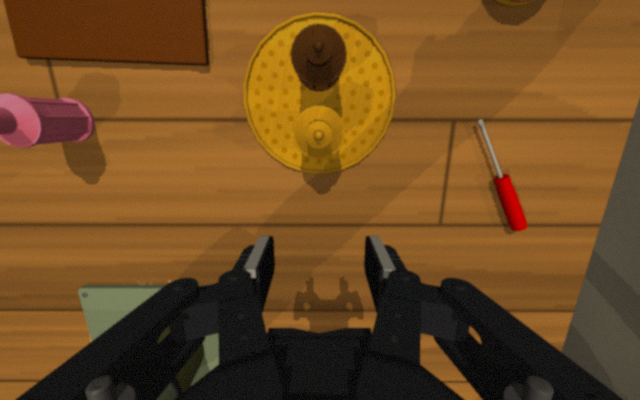

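Both lanterns stand upright on the tray (318,50 and 318,130). Now close measurements of the ring and block.

```bash
python3 - <<'E'
from h import *
manip.servo_line([.36,-.311,.33],vel=.2)
manip.reach([.56,-.017,.25],down(0)); measure("wrist",["shade_ring","tea_glass","tea_cup"])
manip.servo_line([.60,-.017,.30]);measure("wrist",["shade_ring"])
for p in ([.42,.295,.27],[.40,.27,.32]):
    manip.reach(p,down(0)); measure("wrist",["test_block"])
    m=models.outline_of("wrist","test_block"); print([(np.round(d["box"]).tolist(),round(d["p"],2)) for d in m])
    cv2.imwrite("pics/w5_%d.png"%(p[2]*100),eyes.capture("wrist"))
print(manip.ik([*RG,.04],down(np.pi)), manip.ik([.477,.295,.05],down(np.pi)),manip.observe()["clock"])
E
```

```text
wrist shade_ring [ 0.6385 -0.0174] iou 0.982 p 0.85
wrist tea_glass [ 0.6483 -0.1198] iou 0.878 p 0.85
wrist tea_cup [0.6529 0.0808] iou 0.909 p 0.65
wrist shade_ring [ 0.6389 -0.0176] iou 0.980 p 0.70
wrist test_block [0.4766 0.2938 0.2726] iou 0.932 p 0.59
[([336.0, 0.0, 421.0, 51.0], 0.73), ([256.0, 201.0, 335.0, 275.0], 0.65), ([278.0, 73.0, 358.0, 170.0], 0.59)]
wrist test_block [0.4769 0.2936 0.2718] iou 0.933 p 0.79
[([265.0, 60.0, 337.0, 151.0], 0.79), ([248.0, 180.0, 317.0, 247.0], 0.78), ([317.0, 0.0, 392.0, 42.0], 0.76)]
[ 0.45156592  1.40246836 -1.34996238  1.38224291  1.3607817   1.38908008
  0.67802942] [-0.05928312  1.3506141  -1.34966622  1.6892824   1.3722337   1.33012546
 -0.12913888] 32.7917
```

View pics/w5_27.png

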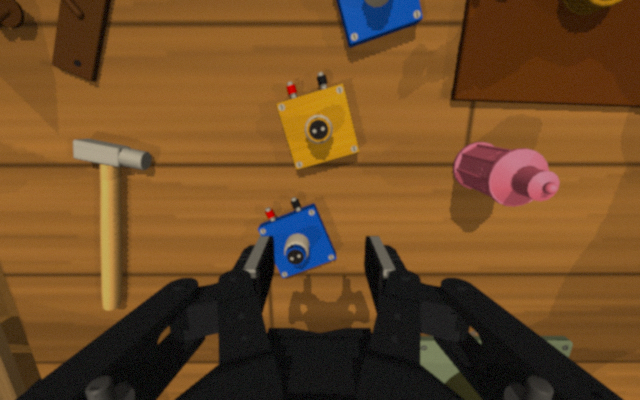

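The block is seen squarely, with the socket's shell at (318,128). The network mask includes the binding posts, so I'll cross-check with the socket top and then fetch the ring.

```bash
cat >> h.py <<'E'
RG=(.6385,-.0175)
E
python3 - <<'E'
from h import *
manip.reach([.42,.295,.27],down(0)); P=eyes.camera_params("wrist"); im=eyes.capture("wrist")
# corner screws / top face: yellow mask min-area rect, and the dark shell top
hsv=cv2.cvtColor(im,cv2.COLOR_BGR2HSV)[60:190,260:380]
m=cv2.inRange(hsv,(18,150,120),(32,255,255)); m=cv2.morphologyEx(m,cv2.MORPH_OPEN,np.ones((5,5)))
k=max(cv2.findContours(m,0,2)[0],key=cv2.contourArea); r=cv2.minAreaRect(k); print(r)
print("rect centre on z=.024:",at_z(P,np.add(r[0],(260,60)),.024).round(4))
d=im[110:145,300:338].max(2)<60; ys,xs=np.nonzero(d); print("dark",len(xs)); print("shell:",at_z(P,(xs.mean()+300,ys.mean()+110),.062).round(4))
manip.reach([.6,-.017,.27],down(0))
grab(RG,.042,pre=.085,zup=.20)
cv2.imwrite("pics/w6.png",eyes.capture("wrist"))
E
```

```text
((58.71775817871094, 65.38395690917969), (71.78208923339844, 70.97916412353516), 74.47589111328125)
rect centre on z=.024: [0.4793 0.2941 0.024 ]
dark 168
shell: [0.4776 0.2943 0.062 ]
grab hit False tcp [ 0.6387 -0.0175  0.0431] w 0.0624 f 62.2
lifted w 0.0624 f 65.5 [-0.4 -0.6 -1.7] t 39.2
```

View pics/w6.png

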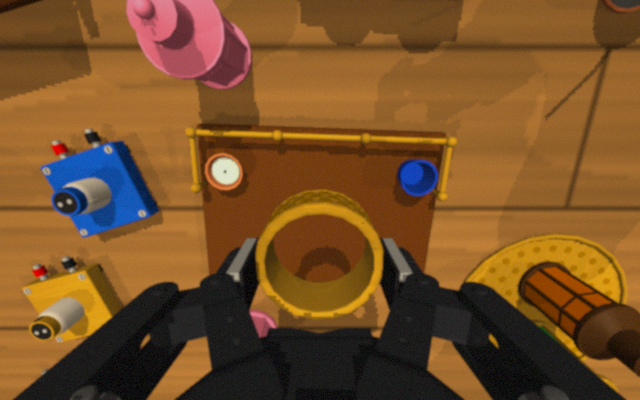

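The ring is held level between the fingers, and the glass and cup haven't moved. Lowering it over the socket.

```bash
python3 - <<'E'
from h import *
B=(.4775,.294)
put(B,.0531,op=.085,zup=.27)
manip.servo_line([.42,.295,.27],vel=.15)
P=eyes.camera_params("wrist"); im=eyes.capture("wrist"); cv2.imwrite("pics/w7.png",im)
for d in models.outline_of("wrist","shade_ring")[:3]:
    m=np.asarray(d["mask"]).astype(np.uint8); k,_=cv2.findContours(m,0,1); mm=np.zeros_like(m); cv2.drawContours(mm,k,-1,1,-1)
    print(d["p"],np.round(d["box"]),fit(P,mm>0,RING,*B,.024))
E
```

```text
put hit True [0.4775 0.294  0.0532] [-1.3 -0.2  7.6]
w 0.0851 t 45.5
0.95 [293.  99. 352. 157.] (array([0.47703504, 0.29246927]), np.float64(0.9841257754343483))
```

View pics/w7.png

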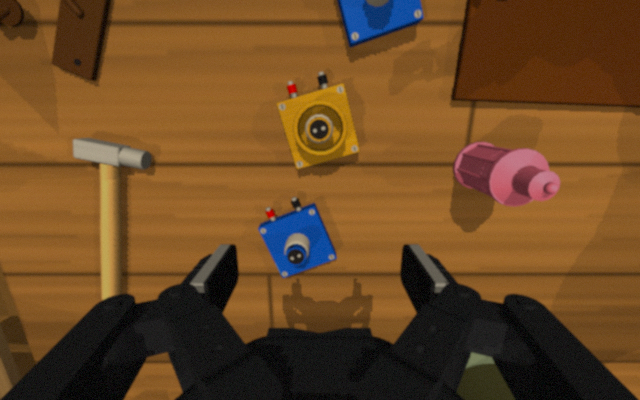

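The ring lies flat and concentric around the socket (fit within 2 mm). Returning the lanterns.

```bash
python3 - <<'E'
from h import *
jaws.gripper_to(.05)
manip.servo_line([.48,.1,.33],vel=.25)
grab(TA,ZL-.011); put(A,ZL)
grab(TG,ZL-.011); put(G,ZL)
manip.servo_line([.50,-.015,.29],vel=.2)
measure("wrist",["lantern_green","lantern_amber","tea_glass","tea_cup"])
cv2.imwrite("pics/w8.png",eyes.capture("wrist")); print(manip.observe()["clock"])
E
```

```text
grab hit False tcp [ 0.5002 -0.3109  0.1275] w 0.0282 f 58.8
lifted w 0.0281 f 59.3 [ 0.4  0.3 -3. ] t 53.1
put hit True [0.5821 0.034  0.1384] [-1.3  0.9  8.6]
w 0.0499 t 59.1
grab hit False tcp [ 0.4112 -0.3109  0.1274] w 0.0281 f 58.7
lifted w 0.0282 f 59.3 [ 0.4  1.  -3. ] t 64.5
put hit True [ 0.5826 -0.066   0.1384] [-1.1  1.   8.6]
w 0.0502 t 70.3
wrist lantern_green [ 0.5825 -0.0656] iou 0.967 p 0.60
wrist lantern_amber [0.5817 0.0333] iou 0.954 p 0.86
wrist tea_glass [ 0.6487 -0.1207] iou 0.884 p 0.82
wrist tea_cup none
71.2083
```

View pics/w8.png

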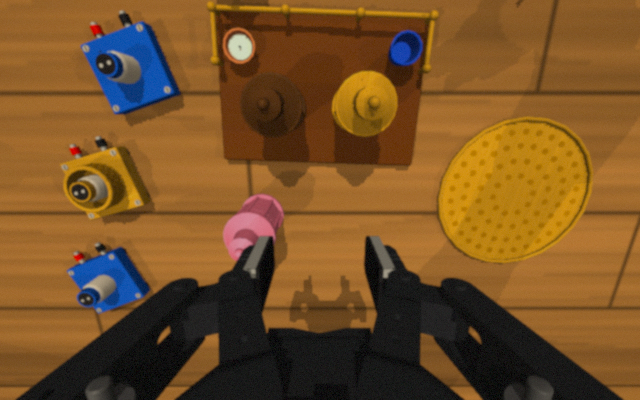

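The final view matches the starting one: lanterns at (271,104) and (365,103), glass and cup where they were, and the ring around the socket (92,188). Handing in.

```bash
python3 -c "
from rig import manip, job
manip.pause(.5); print(job.finish_job(), manip.observe()['clock'])"
```

```text
the job is handed in; nothing more can be done
the job is handed in; nothing more can be done
```

I handed the job in at about 72 s: the ring lies flat around the brass block's socket, both lanterns stand upright within about 1 mm of their starting spots, and the glass and cup are undisturbed; the hand-in gave no verdict.

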